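# Brace the blank clamp in its jig and tighten the wing nut

### The job

The silver blank is loose in the little bar-footed clamp, and the whole clamp just spins if you turn its wing nut on the bench. Stand the clamp upright in the metal channel of the jig, foot fully down on the channel's floor so that its walls stop it from spinning, and only then tighten the wing nut by a quarter turn clockwise (seen from above). Leave the clamp standing in the channel and let go.

Things in the scene. Friction and masses are not known exactly. Their poses are not given: they have to be found in the camera images.
- clamp_grip (a point): Loose 0.5 kg clamp: steel bar foot 90x30x14 mm, post, 44 mm silver blank (top of its washer at 40 mm), brass wing nut on top: 14 mm round neck at 40-56 mm, then flat-sided wings at 56-80 mm, 14 mm thick, 50 mm long. Point: centre of the wings, on the nut's axis, 68 mm above the foot's underside; pinch across the 14 mm. Axes are the foot's: x along its 90 mm, z up. Same after a half turn.
- nut (a joint): Wing nut's angle on the clamp, rad, grows clockwise seen from above (tightening). At 0 the wings lie along the foot's x; at q they point at the foot's yaw minus q. Starts at -0.2 to 0.2, stops at 2.2. Stiff thread, 0.15 N m, stays where left: carried by the nut, the foot turns with it; on the open bench or in the air the whole clamp spins with it.
- jig_seat (a point): Jig fixed to the bench: dark wooden base 130x100x10 mm, on it two aluminium walls 120 mm long making a channel 40 mm wide, open at both ends. Upright to 29 mm above the bench, then flared 45 degrees out to about 40 mm, mouth 60 mm wide. Point: centre of the channel floor, 10 mm above the bench; x along the channel, z up. The foot lies lengthwise in it, either way round, with 6 degrees of play.
- tray: Bystander, not to be used: a square open wooden tray, 120x120x24 mm, fixed to the bench; the clamp would spin in it. Origin: centre of its underside.
There are look-alikes about, which are no part of the job. Leave any blue look-alike of the part that bears clamp_grip alone. What is shaped like the part that bears jig_seat but blue is not meant.

How it is judged:
By the outcome, as a careful person would: the job done as asked, in the order asked, and still so for the second after the job is handed in, with the robot touching nothing.
It also fails if it takes over 38 s, if anything falls off the work surface, if the arm or the gripper's body presses on something with over 40 N, if the wrist force passes 120 N, or if a joint passes its speed limit or range.

### The arm

A 7-joint arm with a two-finger parallel gripper is mounted at the origin on the work surface. World frame = base frame: x ahead of the robot, y to its left, z up, the work surface at z = 0. Lengths are in m, angles in rad, forces in N, time in s.
With the tool pointing down it reaches from about 0.4 to 0.85 m from the base axis. Payload 4.5 kg.
Tool frame: the origin (TCP) lies between the finger pads; the fingertips stand 8 mm ahead of it and the grasp point (between the pads) lies 11 mm behind it; z points along the fingers, y is the line along which they close (so a half turn about z gives the same grasp; the last joint's range is limited). The gripper opens to 85 mm and grips with 20 to 120 N. Pads are 22 mm wide; open, the fingers measure 114 mm over their backs; the gripper's body (76 mm by 85 mm) begins 54 mm behind the grasp point. The pads swing forward as they close: fully open they stand 13 mm farther back than shut.
Start: joints at [1.312, 0.689, -0.195, 1.565, 0.157, 0.902, -0.215], TCP at [0.18, -0.598, 0.239] pointing down, gripper open.
Joint ranges: [-3.01, 3.01], [-0.46, 2.08], [-1.47, 1.51], [0.13, 2.56], [-1, 4.14], [0.04, 2.09], [-2.66, 2.66]. Speed limits (rad/s): [2.57, 2.57, 3.14, 3.14, 3.14, 3.14, 3.14].

### API

Orientations are given as [roll, pitch, yaw] about the fixed x, y, z axes, in that order (R = Rz(yaw) Ry(pitch) Rx(roll)).
In Python, from bench import ctrl, snapshot, calibration, order, silhouettes, pinpoint gives the robot as it stands.
- The arm moves only by the shell command python3 -m inch 'ROWS'. ROWS is a JSON object of lists of equal length, an entry for each row: "slide": the shift along the tool's x, y, z in cm, a list of three; "twist": the turn, a rotation vector about the tool's x, y, z in rad, a list of three; "hand": the opening, from 0 (shut) to 1 (fully open). A call has 1 to 12 rows; each row shifts and turns the commanded pose from where the row before left it, along the tool's axes as they then stand; what a row does not reach is not made up. A row lasts 1/10 s, in which the tool goes at most 50 mm and 8.59 degrees, less where a joint would pass 70% of its speed; a pose out of reach is approached as far as the arm can. A call with a gripper value outside its range is refused whole. The fingers move at their own pace and stop on an object; the grip force is fixed at half the most. Time passes only in rows, so rows that do not move let the fingers close. It gives the time, the measured TCP pose, the force, the opening and the grip force at its end, in the units of the state.
- ctrl.read_state(): the state, without advancing time (a new reading comes with each control period).
- snapshot(name): name is "scene" or "top" or "wrist"; returns the picture (384x512x3 uint8, red, green, blue); there is no depth.
- calibration(name): a dict with "fx", "fy", "cx", "cy" (pixels), "dist" ([k1, k2, p1, p2, k3] as OpenCV has them; the pictures are not rectified), "rvec" (rotation vector, rad) and "tvec" (3), from world to camera coordinates, as OpenCV has them. Camera axes: x right, y down, z forward; pixel columns grow to the right and rows downward; lengths in m; the calibration is good to about 2 mm. A picture is of the moment at which its call begins: read the wrist's pose just before it. calibration takes no time and is no camera call; for the wrist camera it gives the pose at the moment of the call.
- order.job_done(): hands the job in; it is judged then, once.
Trained networks look in the newest picture that a camera, given by its name, has taken for a name from the list of things; names that differ only in an ending like _2 or _b are one class to them, and where a whole thing is asked for, a point or a joint stands for the part that bears it (a point fixed in the world has none). Each returns a list of dicts, best first, with "p" (0 to 1); they miss things now and then, are a little off and sometimes report something else, mostly with a low value. They report only what shows in the picture. A call takes as long as a camera call. They do not tell look-alikes from the thing itself.
- silhouettes(target, camera): "region" (384x512 bool, what is visible of it) and "box" ([left, top, right, bottom] in pixels, round what is visible of it).
- pinpoint(target, camera): "point" ([row, column] in pixels: a listed point, or the origin of a listed thing).
The state is a dict: "time_s": time; "qpos": joint angles; "qd": joint speeds; "joint_torque": joint torques, N m; "position": TCP position; "tcp_rot": TCP orientation; "contact_force": force on the tool from outside, world axes, zero at the start; "torque": the same for the moment, N m; "gripper_width": opening from 0.0 (shut) to 1.0 (fully open); "finger_force": force on a finger pad.
Only numpy, scipy, OpenCV 4.12 (cv2) and the standard library are available. Lean on these libraries where they do the work, as an engineer would, in place of code of your own. Each camera call takes 0.05 s, during which the arm holds its last target. There are 200 camera calls.

## Working session

There is one attempt and no reset: what is moved stays moved. The work goes in short steps, Python scripts to look and compute and a shell command to move; the robot and the scene stay as the last step left them, time stands still between calls to the robot, and variables do not carry over. Pictures are saved under pics/ and viewed, at most 10 in all, crops included, and the job is handed in when it is done.

```bash
ls; mkdir -p pics; cat > h.py <<'E'
import numpy as np, cv2
from bench import ctrl, snapshot, calibration, order, silhouettes, pinpoint
def ray(c,row,col):
    K=np.array([[c['fx'],0,c['cx']],[0,c['fy'],c['cy']],[0,0,1.]])
    p=cv2.undistortPoints(np.array([[[col,row]]],float),K,np.array(c['dist'],float))[0,0]
    R=cv2.Rodrigues(np.array(c['rvec'],float))[0]; t=np.array(c['tvec'],float).ravel()
    return -R.T@t, R.T@np.array([p[0],p[1],1.])
def at(c,row,col,z):
    o,d=ray(c,row,col); return o+d*(z-o[2])/d[2]
def proj(c,P):
    K=np.array([[c['fx'],0,c['cx']],[0,c['fy'],c['cy']],[0,0,1.]])
    return cv2.projectPoints(np.array(P,float).reshape(-1,1,3),np.array(c['rvec'],float),np.array(c['tvec'],float),K,np.array(c['dist'],float))[0][:,0]
E
python3 - <<'E'
from h import *
ims=[]
for n in ("top","scene"):
    im=snapshot(n); c=calibration(n); ims.append(im)
    for t,z in (("clamp_grip",.068),("jig_seat",.01),("tray",0)):
        for r in pinpoint(t,n): print(n,t,round(r['p'],2),np.round(r['point']),np.round(at(c,*r['point'],z),3))
cv2.imwrite('pics/a.png',cv2.resize(np.hstack(ims)[:,:,::-1],(800,300)))
cv2.imwrite('pics/top.png',cv2.resize(ims[0][:,:,::-1],(800,600)))
s=ctrl.read_state(); print(s['position'],s['tcp_rot'],s['time_s'])
E
```

```text
pics
top clamp_grip 0.89 [133. 356.] [ 0.589 -0.292  0.068]
top clamp_grip 0.86 [174. 372.] [ 0.46  -0.342  0.068]
top jig_seat 0.95 [157. 189.] [0.507 0.249 0.01 ]
top jig_seat 0.79 [252. 143.] [0.189 0.39  0.01 ]
top tray 0.67 [156. 268.] [ 0.52  -0.012  0.   ]
scene clamp_grip 0.75 [149. 154.] [ 0.477 -0.352  0.068]
scene clamp_grip 0.73 [184. 140.] [ 0.601 -0.288  0.068]
scene jig_seat 0.79 [219. 394.] [0.193 0.402 0.01 ]
scene jig_seat 0.66 [265. 301.] [0.496 0.249 0.01 ]
scene tray 0.66 [221. 226.] [ 0.514 -0.019  0.   ]
[ 0.18039043 -0.59832994  0.2391908 ] [-3.14139063e+00 -6.56851837e-06  2.92812873e-01] 0.4
```

View pics/top.png

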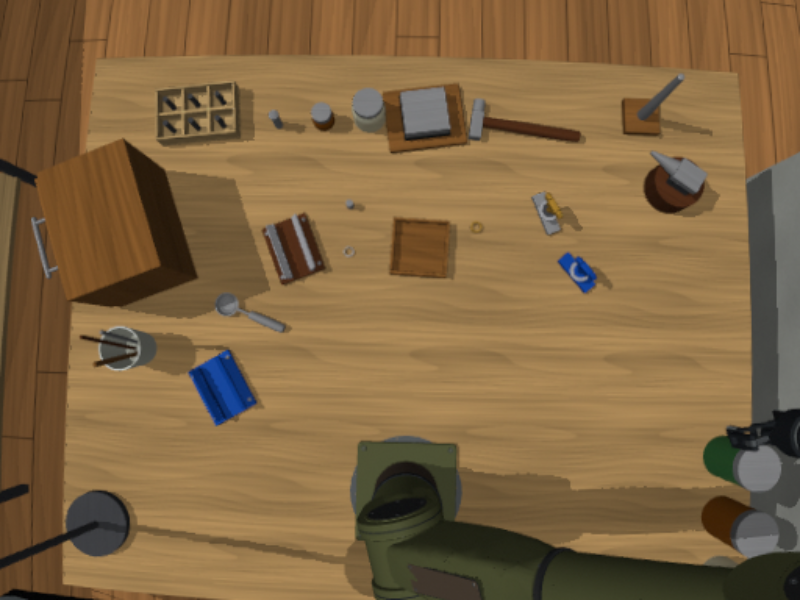

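```bash
python3 - <<'E'
from h import *
im=snapshot("top"); c=calibration("top")
cr=lambda r,cc:cv2.resize(im[r-35:r+35,cc-35:cc+35,::-1],(400,400),interpolation=cv2.INTER_CUBIC)
cv2.imwrite('pics/b.png',np.hstack([cr(135,352),cr(157,189)]))
for t,z in (("clamp_grip",.01),("jig_seat",.02)):
    for r in silhouettes(t,"top")[:2]:
        ys,xs=np.nonzero(r['region']); P=np.array([at(c,y,x,z)[:2] for y,x in zip(ys,xs)])
        rc=cv2.minAreaRect(P.astype(np.float32)*1000); print(t,round(r['p'],2),r['box'],rc)
E
```

```text
clamp_grip 0.74 [358.7, 161.8, 380.2, 187.6] ((471.6197509765625, -353.26220703125), (85.18029022216797, 45.24558639526367), 38.749019622802734)
clamp_grip 0.56 [342.4, 123.2, 359.3, 148.5] ((593.88330078125, -287.98101806640625), (94.02930450439453, 46.739219665527344), 21.06745719909668)
jig_seat 0.79 [124.1, 225.9, 162.3, 271.4] ((204.0045166015625, 389.85418701171875), (129.5963134765625, 101.49748992919922), 29.520641326904297)
jig_seat 0.62 [167.8, 138.5, 209.4, 182.0] ((500.82781982421875, 253.515380859375), (132.27127075195312, 105.78687286376953), 21.649045944213867)
```

View pics/b.png

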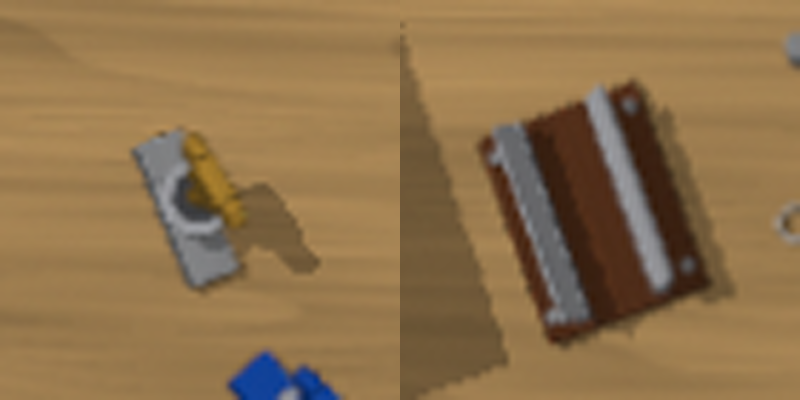

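The two clamps are silver/brass at (row 133, col 356) and blue at (174, 372). The two jigs are wood/aluminium at (157, 189) and blue at (252, 143). The crop confirms that the silver/brass clamp and the wood/aluminium jig match the description. The foot's yaw is about 0.37, the wings' about 0.53 and the channel's about 0.37.

```bash
python3 -m inch '{"slide":[[4,-1.5,0],[4,-1.5,0],[4,-1.5,0],[4,-1.5,0],[4,-1.5,0],[4,-1.5,0],[4,-1.5,0],[4,-1.5,0],[4,-1.5,0],[4,-1.5,0],[4,-1.5,0],[4,-1.5,0]],"twist":[[0,0,0],[0,0,0],[0,0,0],[0,0,0],[0,0,0],[0,0,0],[0,0,0],[0,0,0],[0,0,0],[0,0,0],[0,0,0],[0,0,0]],"hand":[1,1,1,1,1,1,1,1,1,1,1,1]}'; python3 -c "
from h import *
s=ctrl.read_state();print(s['position'],s['tcp_rot'],s['qpos'])"
```

```text
time_s: 1.75
position: [0.5893, -0.2863, 0.2394]
tcp_rot: [3.141, -0.0, 0.293]
contact_force: [0.8, -0.8, -0.1]
gripper_width: 0.999
finger_force: 0.0
[ 0.58930462 -0.28632947  0.23944044] [ 3.14126207e+00 -4.83133969e-05  2.92884092e-01] [ 0.45413754  0.72884082 -0.13768459  1.46768278  0.11269798  0.95256114
 -0.99225016]
```

```bash
python3 -m inch '{"slide":[[0,0,0.5],[0,0,0.5],[0,0,0.5],[0,0,0.5],[0,0,0.5],[0,0,0.5],[0,0,0.5],[0,0,0.5],[0,0,0],[0,0,0],[0,0,0]],"twist":[[0,0,-0.148],[0,0,-0.148],[0,0,-0.148],[0,0,-0.148],[0,0,-0.148],[0,0,-0.148],[0,0,-0.148],[0,0,-0.148],[0,0,-0.148],[0,0,-0.148],[0,0,-0.148]],"hand":[1,1,1,1,1,1,1,1,1,1,1]}' >/dev/null; python3 -m inch '{"slide":[[0,0,0],[0,0,0],[0,0,0],[0,0,0],[0,0,0],[0,0,0],[0,0,0],[0,0,0],[0,0,0],[0,0,0],[0,0,0],[0,0,0]],"twist":[[0,0,-0.148],[0,0,-0.148],[0,0,-0.148],[0,0,-0.148],[0,0,-0.148],[0,0,-0.148],[0,0,-0.148],[0,0,-0.148],[0,0,-0.148],[0,0,-0.148],[0,0,-0.148],[0,0,-0.12]],"hand":[1,1,1,1,1,1,1,1,1,1,1,1]}'; cat > w.py <<'E'
from h import *
import sys
s=ctrl.read_state(); c=calibration("wrist"); im=snapshot("wrist")
print(np.round(s['position'],4),np.round(s['tcp_rot'],3),np.round(s['qpos'],2),s['time_s'])
for t,z in (("clamp_grip",.068),("jig_seat",.01)):
    for r in pinpoint(t,"wrist"): print(t,round(r['p'],2),np.round(r['point']),np.round(at(c,*r['point'],z),4))
for r in silhouettes("clamp_grip","wrist")[:2]:
    m=r['region']; hsv=cv2.cvtColor(im,cv2.COLOR_RGB2HSV)
    brass=m&(hsv[...,0]>10)&(hsv[...,0]<35)&(hsv[...,1]>110); rest=m&~brass
    for nm,k,z in (("brass",brass,.08),("foot",m,.014)):
        ys,xs=np.nonzero(k)
        if len(ys)<20: continue
        P=np.array([at(c,y,x,z)[:2] for y,x in zip(ys,xs)])
        rc=cv2.minAreaRect(P.astype(np.float32)*1000); print(nm,len(ys),round(r['p'],2),rc)
cv2.imwrite('pics/%s.png'%sys.argv[1],im[:,:,::-1])
E
python3 w.py w1
```

```text
time_s: 4.05
position: [0.5879, -0.288, 0.1991]
tcp_rot: [-3.141, -0.0, -2.61]
contact_force: [0.2, -0.4, -0.5]
gripper_width: 1.0
finger_force: 0.0
[ 0.5879 -0.288   0.1991] [-3.141 -0.    -2.61 ] [ 0.86  0.95 -1.    1.49  0.83  1.17  1.82] 4.05
clamp_grip 0.92 [ 31. 268.] [ 0.4663 -0.3482  0.068 ]
foot 3130 0.92 ((470.0863037109375, -348.2300109863281), (84.91143035888672, 47.04954147338867), 30.503934860229492)
brass 730 0.8 ((593.32568359375, -285.1111755371094), (57.27260971069336, 13.22014331817627), 30.49761390686035)
foot 2340 0.8 ((598.2720947265625, -280.944091796875), (104.09632110595703, 46.07692337036133), 14.047880172729492)
```

View pics/w1.png

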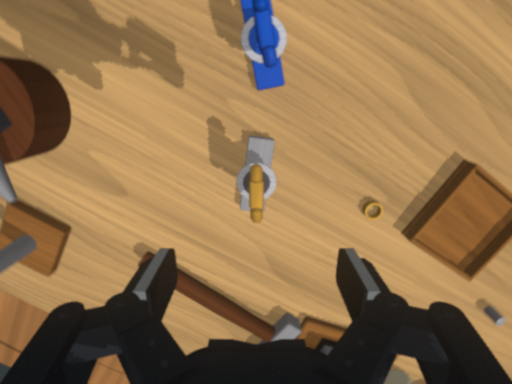

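The silver/brass clamp is at about (col 257, row 185), with the wings already parallel to the finger pads. The blue one is well away at (263, 40).

```bash
python3 -m inch '{"slide":[[-0.6,-0.2,2.5],[0,0,3],[0,0,3],[0,0,3],[0,0,2],[0,0,0.7],[0,0,0]],"twist":[[0,0,0],[0,0,0],[0,0,0],[0,0,0],[0,0,0],[0,0,0],[0,0,0]],"hand":[1,1,0.7,0.6,0.5,0.5,0.5]}'; python3 w.py w2
```

```text
time_s: 4.95
position: [0.5941, -0.2861, 0.0569]
tcp_rot: [3.141, -0.001, -2.615]
contact_force: [0.4, 0.7, -0.5]
gripper_width: 0.501
finger_force: 0.0
[ 0.5941 -0.2861  0.0569] [ 3.141e+00 -1.000e-03 -2.615e+00] [ 0.81  1.12 -0.89  1.55  1.    0.98  1.7 ] 4.95
clamp_grip 0.97 [272. 257.] [ 0.5957 -0.2849  0.068 ]
foot 4033 0.85 ((489.5749816894531, -335.2515869140625), (40.60184860229492, 39.57638931274414), 32.807579040527344)
brass 2708 0.76 ((591.7652587890625, -286.35174560546875), (58.76601791381836, 13.522576332092285), 31.42253303527832)
foot 7554 0.76 ((613.7451171875, -275.87139892578125), (138.36920166015625, 50.51011276245117), 17.6925048828125)
```

View pics/w2.png

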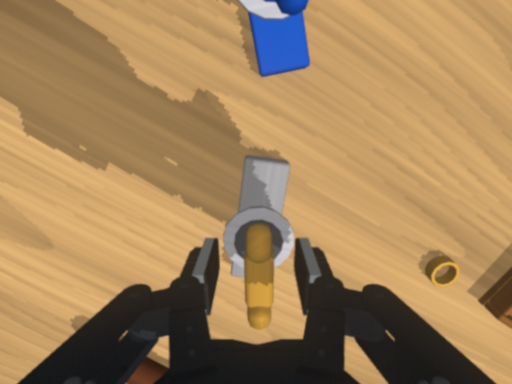

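The wings at (259, 280) sit between the pads at (210, 270) and (308, 265). The foot's far end has corners at (247,156) and (290,160).

```bash
python3 - <<'E'
from h import *
c=calibration("wrist")
p=[at(c,r,q,.014)[:2] for r,q in ((156,247),(160,290),(210,284.5),(275,232))]
d=lambda a,b:np.degrees(np.arctan2(*(b-a)[::-1]))
print(np.round(p,4),d(p[0],p[1]),d(p[1],p[2]),d(p[0],p[3]))
E
python3 -m inch '{"slide":[[0,0,0],[0,0,0],[0,0,0],[0,0,0],[0,0,0],[0,0,0]],"twist":[[0,0,0],[0,0,0],[0,0,0],[0,0,0],[0,0,0],[0,0,0]],"hand":[0,0,0,0,0,0]}'
```

```text
[[ 0.5584 -0.3149]
 [ 0.5467 -0.2897]
 [ 0.578  -0.2743]
 [ 0.6425 -0.2801]] 114.85332860404566 26.238530811689426 22.479232838161053
time_s: 5.75
position: [0.5943, -0.2858, 0.058]
tcp_rot: [3.141, 0.0, -2.614]
contact_force: [-2.5, 1.3, 5.7]
gripper_width: 0.159
finger_force: 60.9
```

```bash
python3 -m inch '{"slide":[[0,0,-1.5],[0,0,-3],[0,0,-3],[0,0,-3],[0,0,0],[0,0,0]],"twist":[[0,0,0],[0,0,0],[0,0,0],[0,0,0],[0,0,0],[0,0,0]],"hand":[0,0,0,0,0,0]}'; python3 -m inch '{"slide":[[-0.8,2.0,0],[-1.6,4.2,0],[-1.8,4.7,0],[-1.8,4.8,0],[-1.8,4.8,0],[-1.8,4.8,0],[-1.8,4.8,0],[-1.8,4.8,0],[-1.8,4.8,0],[-1.8,4.8,0],[-1.6,4.5,0],[-0.8,2.0,0]],"twist":[[0,0,0],[0,0,0],[0,0,0],[0,0,0],[0,0,0],[0,0,0],[0,0,0],[0,0,0],[0,0,0],[0,0,0],[0,0,0],[0,0,0]],"hand":[0,0,0,0,0,0,0,0,0,0,0,0]}'; python3 -m inch '{"slide":[[0,0,0],[0,0,0]],"twist":[[0,0,0],[0,0,0]],"hand":[0,0]}'; python3 w.py w3
```

```text
time_s: 6.35
position: [0.5937, -0.2867, 0.162]
tcp_rot: [-3.141, -0.001, -2.615]
contact_force: [-0.0, 0.2, -5.6]
gripper_width: 0.151
finger_force: 59.5
time_s: 7.55
position: [0.5021, 0.2477, 0.1613]
tcp_rot: [3.137, -0.001, -2.608]
contact_force: [-1.4, 0.5, -5.3]
gripper_width: 0.153
finger_force: 59.7
time_s: 7.75
position: [0.5042, 0.2409, 0.1604]
tcp_rot: [-3.14, -0.004, -2.613]
contact_force: [0.8, -0.9, -5.7]
gripper_width: 0.155
finger_force: 59.7
[0.5042 0.2409 0.1604] [-3.14  -0.004 -2.613] [-0.02  0.87 -0.93  1.82  0.87  0.93  0.75] 7.75
clamp_grip 0.6 [266. 253.] [0.5633 0.2722 0.068 ]
brass 2648 0.61 ((565.3323364257812, 276.7137451171875), (110.8679428100586, 25.33368492126465), 30.31717300415039)
foot 6496 0.61 ((575.331787109375, 278.7311096191406), (215.3528594970703, 77.91617584228516), 16.852510452270508)
```

View pics/w3.png

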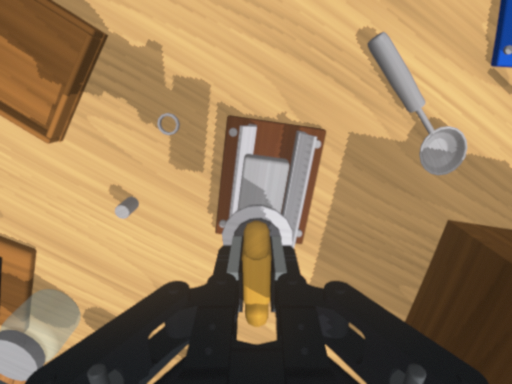

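The clamp is held upright. The jig's base has its far corners at (228,116) and (326,128), and the foot's far edge runs from (247,155) to (290,160).

```bash
python3 - <<'E'
from h import *
c=calibration("wrist"); im=snapshot("wrist")
d=lambda a,b:np.degrees(np.arctan2(*(b-a)[::-1]))
B=[at(c,r,q,.01)[:2] for r,q in ((116,228),(128,326),(234,217),(243,300))]
print(np.round(B,4),'front',d(B[0],B[1])-90,'L',d(B[0],B[2]),'R',d(B[1],B[3]),'w',np.linalg.norm(B[1]-B[0]))
f=(B[0]+B[1])/2
for yaw in (20,21,22,23):
    print(yaw, f+.065*np.array([np.cos(np.radians(yaw)),np.sin(np.radians(yaw))]))
z=.1604-.058+.014
F=[at(c,r,q,z)[:2] for r,q in ((155,247),(160,290),(210,285))]
print(np.round(F,4),'foot',d(F[0],F[1])-90,d(F[1],F[2]),np.linalg.norm(F[1]-F[0]))
cv2.imwrite('pics/w3c.png',cv2.resize(im[90:270,180:360,::-1],(600,600),interpolation=cv2.INTER_CUBIC))
E
```

```text
[[0.4638 0.1836]
 [0.4251 0.2733]
 [0.5834 0.2339]
 [0.5462 0.3209]] front 23.38668116813278 L 22.792603932987547 R 21.46236792309953 w 0.09766600038983658
20 [0.5055346  0.25069686]
21 [0.50513731 0.25175947]
22 [0.50472153 0.25281498]
23 [0.5042874  0.25386308]
[[0.4676 0.2111]
 [0.4565 0.2366]
 [0.4877 0.2523]] foot 23.405275369626082 26.656833032766762 0.027871461674047106
```

View pics/w3c.png

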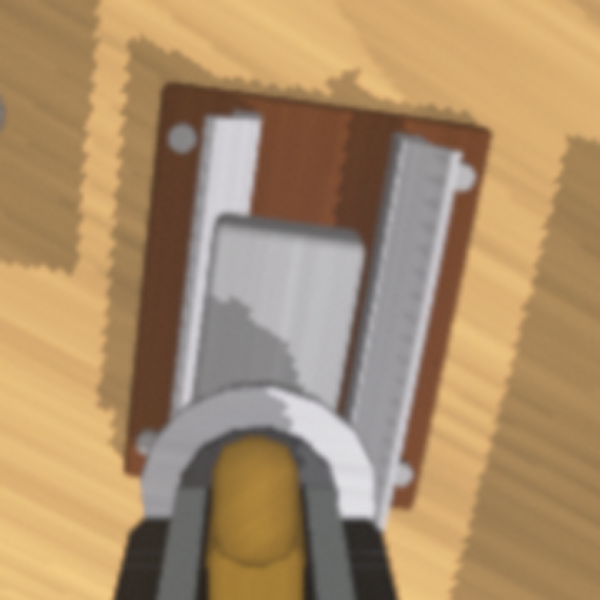

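```bash
python3 -m inch '{"slide":[[-0.6,0.9,1],[0,0,2],[0,0,2],[0,0,0.5],[0,0,0],[0,0,0]],"twist":[[0,0,0.035],[0,0,0],[0,0,0],[0,0,0],[0,0,0],[0,0,0]],"hand":[0,0,0,0,0,0]}'; python3 w.py w4
```

```text
time_s: 8.6
position: [0.5063, 0.2531, 0.1081]
tcp_rot: [3.141, 0.001, -2.65]
contact_force: [-0.3, -0.1, -4.6]
gripper_width: 0.153
finger_force: 59.6
[0.5063 0.2531 0.1081] [ 3.141e+00  1.000e-03 -2.650e+00] [-0.07  0.94 -0.85  1.84  0.96  0.84  0.64] 8.6
clamp_grip 0.84 [268. 253.] [0.5374 0.2673 0.068 ]
brass 2582 0.77 ((535.8411254882812, 268.9959716796875), (84.4058837890625, 18.591054916381836), 29.17677116394043)
foot 6372 0.77 ((551.7467651367188, 278.4561767578125), (177.5591583251953, 62.77884292602539), 25.8623046875)
```

View pics/w4.png

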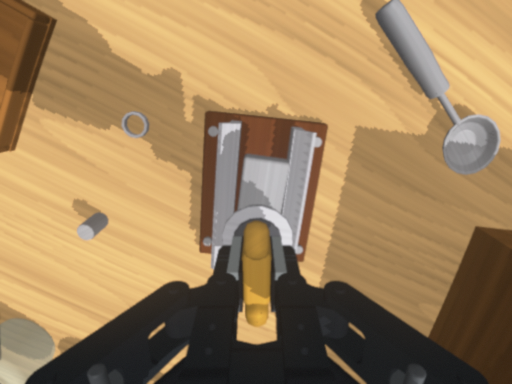

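```bash
python3 - <<'E'
from h import *
c=calibration("wrist")
d=lambda a,b:np.degrees(np.arctan2(*(b-a)[::-1]))
A=lambda r,q,z:at(c,r,q,z)[:2]
b0,b1=A(111,207,.01),A(124,327,.01); w0,w1=A(122,218,.04),A(130,315,.04); f0,f1=A(157,245,.064),A(160,289,.064)
n=np.array([-np.sin(np.radians(22)),np.cos(np.radians(22))]); u=np.array([n[1],-n[0]])
for nm,a,b in(("base",b0,b1),("walls",w0,w1),("foot",f0,f1)): print(nm,np.linalg.norm(b-a),d(a,b)-90,'lat',n@(a+b)/2,'long',u@(a+b)/2)
print('tcp lat',n@ctrl.read_state()['position'][:2])
E
```

```text
base 0.09655324989476338 22.235405089218077 lat 0.04679588733029952 long 0.49713588127098857
walls 0.06833657525693386 23.621586601664646 lat 0.04557481335553421 long 0.5008280045875818
foot 0.028240779505113202 24.265368781796013 lat 0.04705447495517722 long 0.5187362242906961
tcp lat 0.04509092582408183
```

```bash
python3 -m inch '{"slide":[[0,0,0.8],[0,0,0.8],[0,0,0.8],[0,0,0.7],[0,0,0.5],[0,0,0.3],[0,0,0]],"twist":[[0,0,0],[0,0,0],[0,0,0],[0,0,0],[0,0,0],[0,0,0],[0,0,0]],"hand":[0,0,0,0,0,0,0]}'
```

```text
time_s: 9.5
position: [0.5057, 0.2531, 0.0683]
tcp_rot: [3.142, 0.0, -2.649]
contact_force: [0.2, 0.1, -4.5]
gripper_width: 0.157
finger_force: 59.6
```

```bash
python3 -m inch '{"slide":[[0,0,0.15],[0,0,0.15],[0,0,0]],"twist":[[0,0,0],[0,0,0],[0,0,0]],"hand":[0,0,0]}'
```

```text
time_s: 9.8
position: [0.5058, 0.2536, 0.0678]
tcp_rot: [-3.141, 0.002, -2.649]
contact_force: [-4.2, -3.8, 16.4]
gripper_width: 0.154
finger_force: 62.7
```

```bash
python3 -m inch '{"slide":[[0,0,0],[0,0,0],[0,0,0],[0,0,0],[0,0,0],[0,0,0],[0,0,0],[0,0,0],[0,0,0],[0,0,0],[0,0,0],[0,0,0]],"twist":[[0,0,0.07],[0,0,0.14],[0,0,0.14],[0,0,0.14],[0,0,0.14],[0,0,0.14],[0,0,0.14],[0,0,0.14],[0,0,0.14],[0,0,0.14],[0,0,0.14],[0,0,0.14]],"hand":[0,0,0,0,0,0,0,0,0,0,0,0]}';python3 -m inch '{"slide":[[0,0,0],[0,0,0]],"twist":[[0,0,0.03],[0,0,0]],"hand":[0,0]}'; python3 - <<'E'
from h import *
print(ctrl.read_state()['torque'],ctrl.read_state()['qpos'])
im=snapshot("wrist"); cv2.imwrite('pics/w5.png',im[:,:,::-1])
E
```

```text
time_s: 11.0
position: [0.5055, 0.2537, 0.0679]
tcp_rot: [3.14, 0.0, 2.02]
contact_force: [-4.5, -2.9, 17.1]
gripper_width: 0.153
finger_force: 62.9
time_s: 11.2
position: [0.5055, 0.2537, 0.0678]
tcp_rot: [3.14, 0.0, 1.994]
contact_force: [-4.0, -2.6, 16.7]
gripper_width: 0.156
finger_force: 62.9
[-0.66140073  1.3012615  -0.14859676] [-0.30033596  0.89601937 -0.4259925   1.86328376  0.69008213  0.53265315
 -0.77084797]
```

View pics/w5.png

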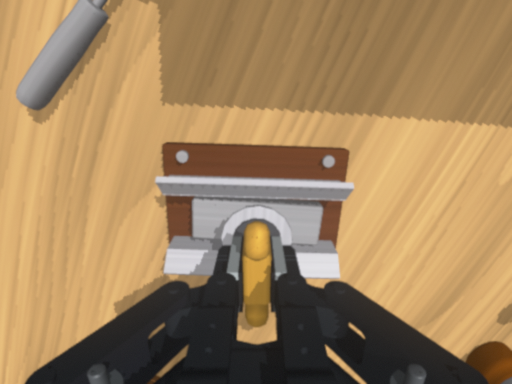

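The foot is down in the channel, with its back edge running (192,199)–(323,207). The wings now lie across it. I'll measure the foot's yaw next.

```bash
python3 - <<'E'
from h import *
c=calibration("wrist"); im=snapshot("wrist")
d=lambda a,b:np.degrees(np.arctan2(*(b-a)[::-1]))
A=lambda r,q,z:at(c,r,q,z)[:2]
print('base',d(A(142,164,.01),A(149,349,.01)))
print('wall',d(A(177,157,.04),A(184,353,.04)),d(A(199,162,.03),A(200,350,.03)))
g=cv2.cvtColor(im,cv2.COLOR_RGB2GRAY)
cv2.imwrite('pics/w5c.png',cv2.resize(im[130:290,140:370,::-1],(800,556),interpolation=cv2.INTER_CUBIC))
E
```

```text
base 22.0887783424959
wall 22.114704333324116 23.917704266533473
```

View pics/w5c.png

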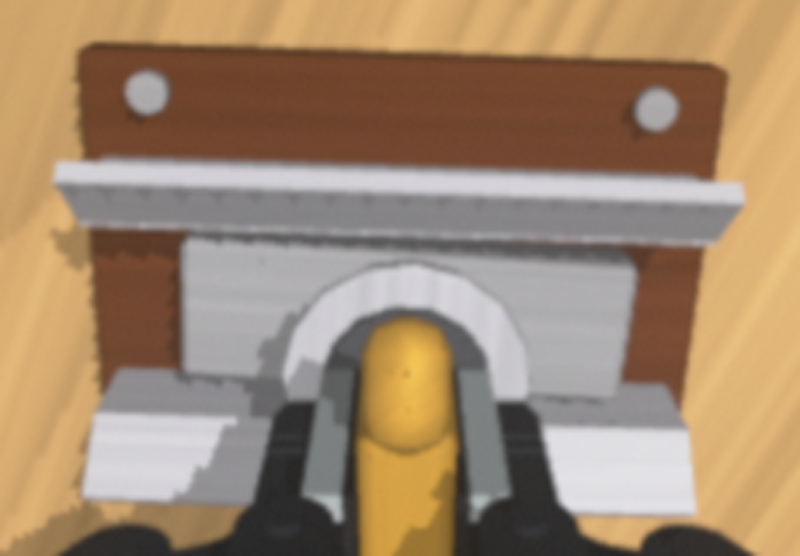

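```bash
python3 -m inch '{"slide":[[0,0,-0.15],[0,0,0],[0,0,0],[0,0,0],[0,0,0],[0,0,-2],[0,0,-4],[0,0,-4],[0,0,-2],[0,0,0]],"twist":[[0,0,0],[0,0,0],[0,0,0],[0,0,0],[0,0,0],[0,0,0],[0,0,0],[0,0,0],[0,0,0],[0,0,0]],"hand":[0,0.4,0.6,0.6,0.6,0.6,0.6,0.6,0.6,0.6]}'; python3 w.py w6
```

```text
time_s: 12.3
position: [0.5075, 0.2543, 0.1897]
tcp_rot: [3.135, -0.001, 1.993]
contact_force: [0.3, -0.4, 0.5]
gripper_width: 0.6
finger_force: 0.0
[0.5075 0.2543 0.1897] [ 3.135e+00 -1.000e-03  1.993e+00] [-0.21  0.73 -0.57  1.79  0.54  0.78 -0.64] 12.3
clamp_grip 0.7 [191. 254.] [0.5075 0.2508 0.068 ]
jig_seat 0.91 [172. 252.] [0.5045 0.2528 0.01  ]
brass 891 0.65 ((506.8410949707031, 251.0981903076172), (14.390010833740234, 60.968265533447266), 24.54669189453125)
foot 3133 0.65 ((515.25048828125, 231.47718811035156), (92.52427673339844, 81.62608337402344), 21.587182998657227)
```

View pics/w6.png

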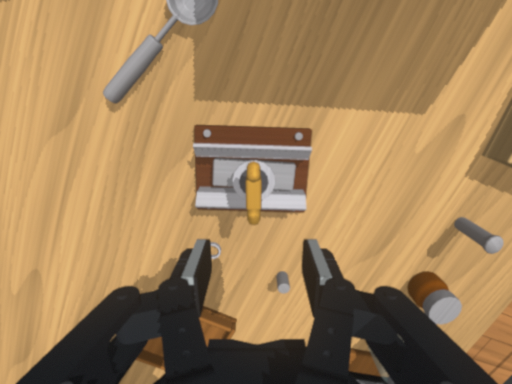

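The clamp stands upright in the channel at (254, 180), with the wings across the foot and the gripper clear of it.

```bash
python3 -c "
from bench import order
print(order.job_done())"
```

```text
the job is handed in; nothing more can be done
None
```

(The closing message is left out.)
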